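# Load a well plate into the shaker: under the lip, then down past the catch

### The job

Load the blue well plate, which waits on the shaker's front ledge, into the sunken bay: slide it in so that its rear edge tips down into the bay and goes under the fixed steel lip at the back while the front is still raised, then press its front edge down until the plate lies flat on the bay floor and the sprung black jaw has snapped shut over its front edge. Do not let the plate fall off the shaker, and leave the things standing round it where they are.

Things in the scene. Friction and masses are not known exactly. Their poses are not given: they have to be found in the camera images.
- shaker: Microplate shaker, fixed to the bench: white and grey housing 230 (x) x 180 (y) x 72 mm high. Origin: centre of its underside, on the bench. Its x axis is the loading direction: the front ledge and control panel are at its -x end, the sunken bay at its +x end.
- ledge (a point): Centre of the flat white loading ledge's top, 72 mm above the bench, 63 mm in front of the shaker's origin; axes as the shaker's. The ledge is 104 mm long (x) and 180 mm wide. A gap of 10 mm, which the plate bridges, lies between its rear end and the jaw.
- bay (a point): Centre of the bay floor, 50 mm behind the shaker's origin (+x), 48 mm above the bench, 24 mm below the ledge; axes as the shaker's. Bay: x = -44.5 to 45.5, y = +-66.2 mm. Steel guide rails along both sides rise 8 mm above the ledge, from x = 46 to -48 mm; from there to x = -73 mm they flare out to y = +-79 mm to lead the plate in.
- lip_edge (a point): Middle of the front edge of the fixed steel lip that overhangs the back of the bay, on its underside: x = 32, z = 20 mm from the bay point. The lip is 104 mm wide, 3.5 mm thick and covers the last 13.5 mm of the bay.
- jaw_nose (a point): Middle of the edge of the sprung black jaw's nose at the bay's front, on the moving jaw: at x = -37.5, z = 19 mm from the bay point when shut. From there a 45 degree ramp rises towards the ledge to the jaw's flat top (23.5 mm above the bay floor, x = -42 to -51). Flat underside of the nose: 18 mm above the floor. The jaw is 90 mm wide.
- jaw (a joint): Opening of the sprung jaw, m: 0 = shut (nose over the bay), up to 0.008 = pushed towards the ledge. The spring needs 3 N to begin and 5 N at full travel. Pressing the front of the plate down (about 5 to 15 N) drives the jaw open by its ramp and nose; it springs shut over the plate's front edge once the plate lies flat.
- well_plate: Loose blue 24-well plate of smooth slippery plastic, 85.5 (x) x 127.8 (y) x 16 mm high, about 100 g, open wells, 2 mm walls; origin: centre of its underside; +x edge is the rear. Starts flat on the ledge, out of line by up to 10 mm and 15 degrees. Push its front (-x) face; past half way it tips rear-down into the bay. Easing off lets a front that rides up on the fingers settle on the jaw.
- plate_rear (a point): Middle of the lower rear edge of the plate (+42.75 mm in the plate's x, on its underside).
- plate_front (a point): Middle of the lower front edge of the plate (-42.75 mm in the plate's x, on its underside).
- tip_box: Bystander: red box of pipette tips, 70 x 112 x 60 mm, beside the shaker; origin at the centre of its underside.
- jar_b: Bystander: clear specimen jar, 47 mm diameter, 45 mm high, beside the shaker; origin at the centre of its underside.
- oil_bottle: Bystander: small brown bottle with black cap, 28 mm diameter, 62 mm high, beside the shaker; origin at the centre of its underside.
There are look-alikes about, which are no part of the job. Of the things that look like the well_plate, the larger one is meant.

How it is judged:
On the way:
1. the plate's rear edge is down in the bay and under the lip while its front is still raised (x of plate_rear in the frame of bay above 0.034 m and z of plate_rear in the frame of bay below 0.006 m and z of plate_front in the frame of bay above 0.006 m), for 0.1 s.
At the end, for the whole second after the job is handed in: The plate is at rest flat on the bay floor (both edges within 1.5 mm of it, tilt under 0.02 rad), its rear edge at least 6 mm under the lip, and the jaw is fully shut over its front edge (opening under 1 mm) (x of plate_rear in the frame of bay above 0.038 m and z of each of plate_rear, plate_front in the frame of bay below 0.0015 m and z of well_plate in the frame of bay above -0.003 m and angle between well_plate's own z axis and vertical below 0.02 rad and value of joint jaw below 0.001 m and linear speed of well_plate below 0.01 m/s); the robot touches nothing.
It fails at once if the plate falls off the shaker (height (world z) of well_plate below 0.04 m).
It fails at once if a bystander is moved more than 25 mm (distance of any of tip_box, jar_b, oil_bottle from where it was at the start of the episode above 0.025 m).
It also fails if it takes over 40 s, if anything falls off the work surface, if the arm or the gripper's body presses on something with over 40 N, if the wrist force passes 120 N, or if a joint passes its speed limit or range.

### The arm

A 6-joint arm with a two-finger parallel gripper is mounted at the origin on a cart in front of the work surface, level with it; the furniture and walls round the work are solid. World frame = base frame: x ahead of the robot, y to its left, z up, the work surface at z = 0. Lengths are in m, angles in rad, forces in N, time in s.
With the tool pointing down it reaches from about 0.375 to 0.9 m from the base axis. Payload 3.1 kg.
Tool frame: the origin (TCP) lies on the centre line of the jaws, within the pads' length; the fingertips stand 17 mm ahead of it and the grasp point (between the pads) lies 2 mm behind it; z points along the fingers, y is the line along which they close (so a half turn about z gives the same grasp; the last joint's range is limited). The gripper opens to 85 mm and grips with 20 to 120 N. Pads are 22 mm wide; open, the fingers measure 114 mm over their backs; the gripper's body (76 mm by 85 mm) begins 54 mm behind the grasp point. The pads swing forward as they close: fully open they stand 13 mm farther back than shut.
Start: joints at [1.058, 0.527, 1.433, -0, 1.181, -0.178], TCP at [0.205, 0.59, 0.248] pointing down, gripper open.
Joint ranges: [-3.08, 3.08], [-0.75, 2.2], [0.22, 2.44], [-1.43, 4.57], [0, 2.65], [-2.85, 2.85]. Speed limits (rad/s): [2.79, 2.79, 3.14, 3.14, 3.14, 3.14].

### API

Orientations are given as a unit quaternion [x, y, z, w].
In Python, from bench import sensors, snapshot, order gives the robot as it stands.
- The arm moves only by the shell command python3 -m crank 'ROWS'. ROWS is JSON, a list of rows, each an object of numbers: "tx", "ty", "tz": the shift along the tool's x, y, z in m; "twist": the turn about the tool's z in degrees; "gripper": the opening, from 0 (shut) to 1 (fully open). In form: [{"tx": .., "ty": .., "tz": .., "twist": .., "gripper": ..}, ...]. A call has 1 to 5 rows; each row shifts and turns the commanded pose from where the row before left it, along the tool's axes as they then stand; what a row does not reach is not made up. A row lasts 1/10 s, in which the tool goes at most 50 mm and 8.59 degrees, less where a joint would pass 70% of its speed; a pose out of reach is approached as far as the arm can. A call with a gripper value outside its range is refused whole. The fingers move at their own pace and stop on an object; the grip force is fixed at half the most. Time passes only in rows, so rows that do not move let the fingers close. It gives the time, the measured TCP pose, the force, the opening and the grip force at its end, in the units of the state.
- sensors.read_state(): the state, without advancing time (a new reading comes with each control period).
- snapshot(name): name is "scene" or "side" or "wrist"; returns a dict with "frame" (420x560x3 uint8, red, green, blue), "K" (3x3 intrinsics, pixels), "rvec" (rotation vector, rad) and "tvec" (3), from world to camera coordinates, as OpenCV has them. Camera axes: x right, y down, z forward; pixel columns grow to the right and rows downward; lengths in m; the calibration is good to about 2 mm. The wrist camera is an equidistant fisheye: a pixel r from the principal point sees the ray r / f radians off the axis. A picture is of the moment at which its call begins. There is no depth.
- order.close_job(): hands the job in; it is judged then, once.
The state is a dict: "time": time; "joint_pos": joint angles; "qd": joint speeds; "tau": joint torques, N m; "tool_pos": TCP position; "ee_rot": TCP orientation; "ft_force": force on the tool from outside, world axes, zero at the start; "wrist_torque": the same for the moment, N m; "finger_gap": opening from 0.0 (shut) to 1.0 (fully open); "gripper_force": force on a finger pad.
Only numpy, scipy, OpenCV 4.12 (cv2) and the standard library are available. Lean on these libraries where they do the work, as an engineer would, in place of code of your own. Each camera call takes 0.05 s, during which the arm holds its last target. There are 200 camera calls.

## Working session

There is one attempt and no reset: what is moved stays moved. The work goes in short steps, Python scripts to look and compute and a shell command to move; the robot and the scene stay as the last step left them, time stands still between calls to the robot, and variables do not carry over. Pictures are saved under pics/ and viewed, at most 10 in all, crops included, and the job is handed in when it is done.

```bash
mkdir -p pics; ls
python3 - <<'E'
from bench import sensors,snapshot
import cv2,numpy as np
s=sensors.read_state();print(s)
for n in("scene","side"):
    d=snapshot(n);cv2.imwrite(f"pics/{n}0.png",d["frame"][:,:,::-1]);np.savez(f"{n}0.npz",**d);print(n,d["K"].tolist(),d["rvec"],d["tvec"])
E
```

```text
pics
{'time': 0.0, 'joint_pos': array([ 1.05847723e+00,  5.28465923e-01,  1.43390125e+00, -9.75591702e-06,
        1.18140423e+00, -1.78497407e-01]), 'qd': array([ 0.0008559 , -0.00207872, -0.00149885, -0.00091258, -0.00189802,
       -0.00018678]), 'tau': array([-1.71470776e-03, -4.42353880e+01, -1.78021431e+01, -3.06536376e-04,
        8.55407445e-03,  3.94737523e-07]), 'tool_pos': array([0.20441901, 0.5899045 , 0.24733407]), 'ee_rot': array([ 1.66134993e-01,  9.86102417e-01, -1.02656277e-03, -3.64597848e-04]), 'ft_force': array([-0.66921166,  0.42432041,  0.44528369]), 'wrist_torque': array([ 0.00886818,  0.02056706, -0.03972772]), 'gripper_force': 0.0, 'finger_gap': 0.9989390850575761}
scene [[471.8487648864234, 0.0, 290.8457406687904], [0.0, 471.8487648864234, 208.5702013829914], [0.0, 0.0, 1.0]] [ 2.13942813 -0.76615041  0.37233349] [-0.20086187  0.37970005  0.61321732]
side [[413.88643030552765, 0.0, 266.7333673844672], [0.0, 413.88643030552765, 209.1506817536692], [0.0, 0.0, 1.0]] [ 0.25501596 -2.64223501  1.49518347] [ 0.50277391 -0.0036239   1.02282409]
```

View pics/scene0.png

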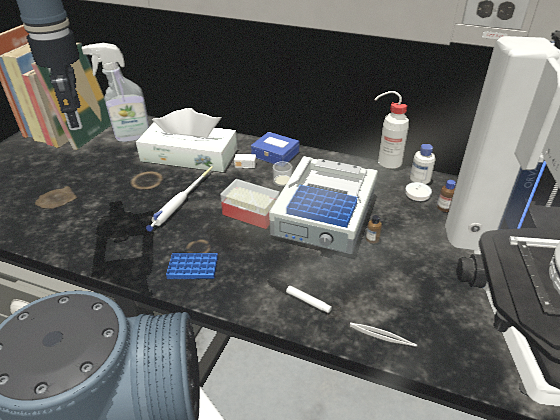

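View pics/side0.png

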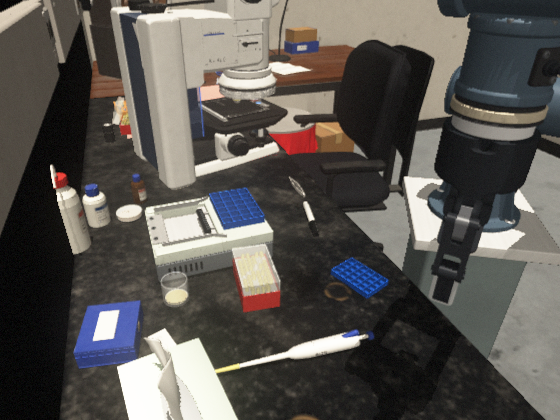

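The scene view shows the shaker around (325,205), its ledge towards the robot, and the blue plate on it at (322,207). The tip box is left at (250,202), the jar at (282,172) and the bottle right at (375,230). The small blue look-alike is on the bench at (192,265). I'll enlarge both views.

Run:
```python
import cv2,numpy as np
a=cv2.imread("pics/scene0.png")[145:260,260:390];b=cv2.imread("pics/side0.png")[180:280,140:275]
a=cv2.resize(a,None,fx=5,fy=5,interpolation=3)
b=cv2.resize(b,None,fx=5,fy=5,interpolation=3)
cv2.imwrite("pics/ca.png",a);cv2.imwrite("pics/cb.png",b)
```

```text
(no output)
```

View pics/ca.png

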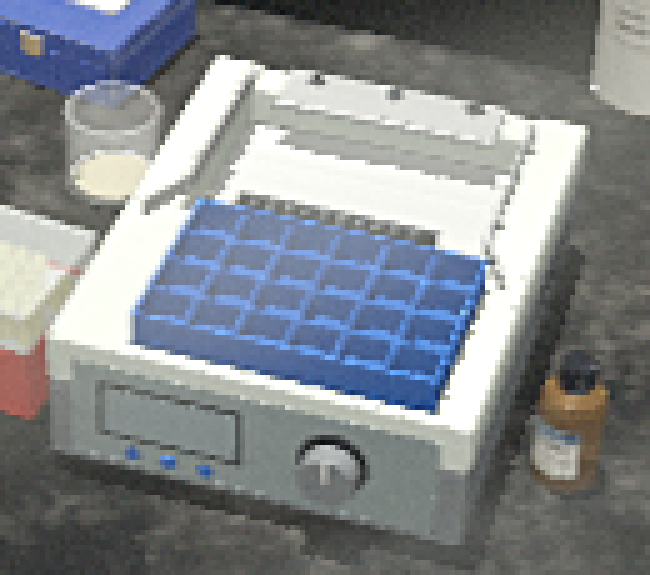

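View pics/cb.png

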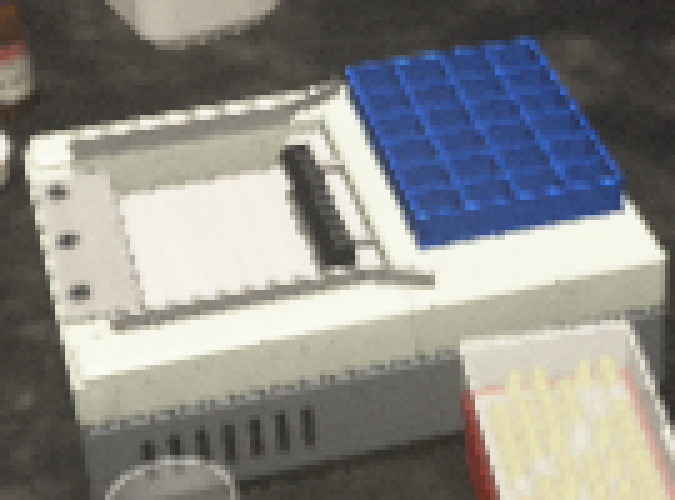

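The crops show the shaker's top corners and the plate's top corners clearly in both views. I read them off by hand, cast rays onto z = 72 and 88 mm, and fit rigid rectangles.

```bash
cat > h.py <<'E'
import cv2,numpy as np
def ray(d,uv,z):
    R,_=cv2.Rodrigues(np.array(d["rvec"]));t=np.array(d["tvec"]).ravel();K=np.array(d["K"])
    uv=np.atleast_2d(uv).astype(float);r=np.c_[uv,np.ones(len(uv))]@np.linalg.inv(K).T@R
    c=-R.T@t;return (c+r*((z-c[2])/r[:,2])[:,None])[:,:2]
def proj(d,p): return cv2.projectPoints(np.array(p,float),np.array(d["rvec"]),np.array(d["tvec"]),np.array(d["K"]),None)[0][:,0]
def fit(m,w): # m model 2d, w world -> angle, origin, resid
    mc,wc=m.mean(0),w.mean(0);a=m-mc;b=w-wc
    th=np.arctan2((a[:,0]*b[:,1]-a[:,1]*b[:,0]).sum(),(a*b).sum())
    R=np.array([[np.cos(th),-np.sin(th)],[np.sin(th),np.cos(th)]]);o=wc-R@mc
    return th,o,np.linalg.norm(m@R.T+o-w,axis=1)
E
python3 - <<'E'
from h import *
A=np.load("scene0.npz");B=np.load("side0.npz")
pa=lambda l:(np.array(l)+.5)/5-.5+[260,145]
pb=lambda l:(np.array(l)+.5)/5-.5+[140,180]
S=np.array([[-115,90],[-115,-90],[115,90],[115,-90]])/1e3  # FL FR RL RR
P=np.array([[-42.75,63.9],[-42.75,-63.9],[42.75,63.9],[42.75,-63.9]])/1e3
sa=ray(A,pa([[50,343],[475,430],[217,57],[587,128]]),.072)
sb=ray(B,pb([[665,252],[78,385],[28,140]]),.072)
print(fit(S,sa));print(fit(S[[0,2,3]],sb))
th,o,r=fit(np.r_[S,S[[0,2,3]]],np.r_[sa,sb]);print("shaker",np.degrees(th),o,r)
qa=ray(A,pa([[135,310],[440,375],[200,200],[490,258]]),.088)
qb=ray(B,pb([[622,180],[530,38],[415,212],[346,68]]),.088)
print(fit(P,qa));print(fit(P,qb))
t2,o2,r2=fit(np.r_[P,P],np.r_[qa,qb]);print("plate",np.degrees(t2),o2,r2)
R=np.array([[np.cos(th),-np.sin(th)],[np.sin(th),np.cos(th)]])
print("plate in shaker",R.T@(o2-o),np.degrees(t2-th))
E
```

```text
(np.float64(0.5542889617882908), array([0.58549246, 0.27378838]), array([0.00185783, 0.00456015, 0.00108612, 0.00327536]))
(np.float64(0.5551576392254902), array([0.58336451, 0.2807652 ]), array([0.00462815, 0.00189972, 0.00379137]))
shaker 31.92505328481801 [0.58462045 0.27676383] [0.00450873 0.00284222 0.00421805 0.00539629 0.00506273 0.0058642
 0.00555777]
(np.float64(0.5482251193854605), array([0.53732624, 0.23447717]), array([0.00192616, 0.0031993 , 0.00301519, 0.00196848]))
(np.float64(0.5211326857382182), array([0.53348485, 0.23735612]), array([0.00078382, 0.00147169, 0.00333806, 0.00164983]))
plate 30.63258175212166 [0.53540555 0.23591665] [0.00359575 0.00475832 0.00394808 0.00174743 0.00344266 0.0035946
 0.00203776 0.00387228]
plate in shaker [-0.06337106 -0.00864336] -1.2924715326963478
```

```bash
python3 -m crank '[{"twist":-8.5,"gripper":0},{"twist":-8.5,"gripper":0},{"twist":-8.5,"gripper":0},{"twist":-8.5,"gripper":0},{"twist":-8.5,"gripper":0}]' >/dev/null
python3 -m crank '[{"twist":-8.5,"gripper":0},{"ty":-0.03,"tx":-0.005,"gripper":0},{"ty":-0.04,"tx":-0.007,"gripper":0},{"ty":-0.04,"tx":-0.007,"gripper":0},{"ty":-0.04,"tx":-0.007,"gripper":0}]'
python3 -m crank '[{"ty":-0.04,"tx":-0.007,"gripper":0},{"ty":-0.04,"tx":-0.007,"gripper":0},{"ty":-0.04,"tx":-0.007,"gripper":0},{"ty":-0.04,"tx":-0.007,"gripper":0},{"ty":-0.04,"tx":-0.007,"gripper":0}]'
python3 -m crank '[{"ty":-0.04,"tx":-0.007,"gripper":0},{"ty":-0.04,"tx":-0.007,"gripper":0},{"ty":-0.04,"tx":-0.007,"gripper":0},{"ty":-0.04,"tx":-0.007,"gripper":0},{"ty":-0.04,"tx":-0.007,"gripper":0}]'
python3 -m crank '[{"gripper":0},{"gripper":0}]'
cat >> h.py <<'E'
TH=np.radians(31.9);O=np.array([.5846,.2768])
def where(s):
    from scipy.spatial.transform import Rotation as Ro
    u=np.array([np.cos(TH),np.sin(TH)]);v=np.array([-u[1],u[0]])
    d=np.array(s["tool_pos"][:2])-O;M=Ro.from_quat(s["ee_rot"]).as_matrix()
    f=np.array(s["ft_force"])
    print("t %.2f shaker xy mm"%s["time"],np.round([d@u*1e3,d@v*1e3],1),"z %.1f"%(s["tool_pos"][2]*1e3),"yaw y-axis in shaker %.1f"%(np.degrees(np.arctan2(M[1,1],M[0,1])-TH)),"tilt",np.round(M[:2,2],3),"F u,v,z",np.round([f[:2]@u,f[:2]@v,f[2]],1),"gap %.2f"%s["finger_gap"])
E
python3 -c "
from h import *
from bench import sensors
where(sensors.read_state())"
```

```text
t 0.10 shaker xy mm [-157.3  466.8] z 247.4 yaw y-axis in shaker 39.0 tilt [-0.001 -0.002] F u,v,z [0.9 0.3 0.1] gap 1.00validation failed for argument at $[0]...
validation failed for argument at $[0]...
validation failed for argument at $[0]...
validation failed for argument at $[0]...
validation failed for argument at $[0]...
```

All five keys seem to be required in every row.

```bash
python3 -m crank '[{"tx":0,"ty":0,"tz":0,"twist":-8.5,"gripper":0},{"tx":0,"ty":0,"tz":0,"twist":-8.5,"gripper":0},{"tx":0,"ty":0,"tz":0,"twist":-8.5,"gripper":0},{"tx":0,"ty":0,"tz":0,"twist":-8.5,"gripper":0},{"tx":0,"ty":0,"tz":0,"twist":-8.5,"gripper":0}]'
python3 -m crank '[{"tx":0,"ty":0,"tz":0,"twist":-8.5,"gripper":0},{"tx":0,"ty":0,"tz":0,"twist":0,"gripper":0}]'
python3 -c "
from h import *
from bench import sensors
where(sensors.read_state())"
```

```text
time: 0.6
tool_pos: [0.2045, 0.5902, 0.2477]
ee_rot: [-0.206, 0.979, -0.0, -0.0]
ft_force: [0.8, -0.1, 0.1]
finger_gap: 0.145
gripper_force: 0.0
time: 0.8
tool_pos: [0.2046, 0.5902, 0.2478]
ee_rot: [-0.274, 0.962, -0.0, -0.0]
ft_force: [0.0, -0.3, 0.7]
finger_gap: 0.0
gripper_force: 0.0
t 0.80 shaker xy mm [-157.   466.9] z 247.8 yaw y-axis in shaker 90.0 tilt [-0.001 -0.001] F u,v,z [-0.1 -0.2  0.7] gap 0.00
```

```bash
python3 -m crank '[{"tx":-0.007,"ty":-0.04,"tz":0,"twist":0,"gripper":0},{"tx":-0.007,"ty":-0.04,"tz":0,"twist":0,"gripper":0},{"tx":-0.007,"ty":-0.04,"tz":0,"twist":0,"gripper":0},{"tx":-0.007,"ty":-0.04,"tz":0,"twist":0,"gripper":0},{"tx":-0.007,"ty":-0.04,"tz":0,"twist":0,"gripper":0}]' >/dev/null
python3 -m crank '[{"tx":-0.007,"ty":-0.04,"tz":0,"twist":0,"gripper":0},{"tx":-0.007,"ty":-0.04,"tz":0,"twist":0,"gripper":0},{"tx":-0.007,"ty":-0.04,"tz":0,"twist":0,"gripper":0},{"tx":-0.007,"ty":-0.04,"tz":0,"twist":0,"gripper":0},{"tx":-0.007,"ty":-0.04,"tz":0,"twist":0,"gripper":0}]' >/dev/null
python3 -m crank '[{"tx":-0.007,"ty":-0.04,"tz":0,"twist":0,"gripper":0},{"tx":-0.007,"ty":-0.04,"tz":0,"twist":0,"gripper":0},{"tx":-0.007,"ty":-0.04,"tz":0,"twist":0,"gripper":0},{"tx":-0.003,"ty":-0.04,"tz":0,"twist":0,"gripper":0},{"tx":0,"ty":0,"tz":0,"twist":0,"gripper":0}]' >/dev/null
python3 -c "
from h import *
from bench import sensors
where(sensors.read_state())"
```

```text
t 2.30 shaker xy mm [-62.2 -98.5] z 248.1 yaw y-axis in shaker 89.5 tilt [ 0.003 -0.002] F u,v,z [-0.7  0.7  0.3] gap -0.00
```

```bash
python3 -m crank '[{"tx":0,"ty":0,"tz":0.04,"twist":0,"gripper":0},{"tx":0,"ty":0,"tz":0.04,"twist":0,"gripper":0},{"tx":0,"ty":0,"tz":0.04,"twist":0,"gripper":0},{"tx":0,"ty":0,"tz":0.02,"twist":0,"gripper":0},{"tx":0,"ty":0,"tz":0.013,"twist":0,"gripper":0}]' >/dev/null
python3 -m crank '[{"tx":0,"ty":0,"tz":0,"twist":0,"gripper":0},{"tx":0,"ty":0,"tz":0,"twist":0,"gripper":0}]' >/dev/null
python3 - <<'E'
from h import *
from bench import sensors,snapshot
where(sensors.read_state())
a=snapshot("scene");b=snapshot("side")
f=cv2.resize(a["frame"][130:260,250:410],None,fx=3.4,fy=3.4,interpolation=3);g=cv2.resize(b["frame"][150:280,130:290],None,fx=1.6,fy=1.6,interpolation=3)
c=np.zeros((f.shape[0],800,3),np.uint8);c[:,:544]=f;c[:g.shape[0],544:800]=g
cv2.imwrite("pics/l1.png",c[:,:,::-1])
E
```

```text
t 3.00 shaker xy mm [-62.3 -93. ] z 96.0 yaw y-axis in shaker 89.9 tilt [0.001 0.   ] F u,v,z [-0.1 -1.2  0.2] gap -0.00
```

View pics/l1.png

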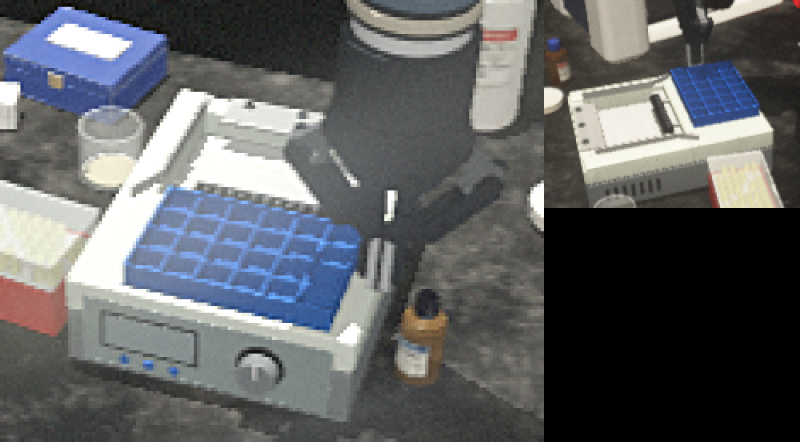

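The finger pair stands just beside the plate's right side at about (375,265) in this composite, clear of the bottle. The plate has not moved. I'll write a mask-based plate measurement, then nudge.

```bash
cat >> h.py <<'E'
def plate(z=.088,only=None):
    from bench import snapshot
    for n in only or ("scene","side"):
        d=snapshot(n);f=d["frame"];h=cv2.cvtColor(f,cv2.COLOR_RGB2HSV)
        m=((h[...,0]>98)&(h[...,0]<125)&(h[...,1]>140)&(h[...,2]>50)).astype(np.uint8)
        ys,xs=np.nonzero(m);q=ray(d,np.c_[xs,ys],z)-O
        u=np.array([np.cos(TH),np.sin(TH)]);v=np.array([-u[1],u[0]]);q=np.c_[q@u,q@v]*1e3
        q=q[(abs(q[:,0])<125)&(abs(q[:,1])<100)&(q[:,0]>-112)]
        def edge(i,fn): # line of extreme coordinate j along coordinate i
            j=1-i;lo,hi=np.percentile(q[:,i],[12,88]);b=np.arange(lo,hi,4);P=[]
            for k in b:
                s=q[(q[:,i]>=k)&(q[:,i]<k+4),j]
                if len(s):P.append((k+2,fn(s)))
            P=np.array(P);w=np.ones(len(P),bool)
            for _ in range(4):
                c=np.polyfit(P[w,0],P[w,1],1);r=P[:,1]-np.polyval(c,P[:,0]);w=abs(r)<2.5*max(r[w].std(),.4)
            return np.polyval(c,q[:,i].mean()),np.degrees(np.arctan(c[0]))
        fn=np.max if n=="scene" else np.min
        ex,ax=edge(1,fn);ey,ay=edge(0,fn)
        sg=1 if n=="scene" else -1
        print(n,"centre x %.1f (yaw %.1f)  y %.1f (yaw %.1f)"%(ex-sg*42.75,-ax,ey-sg*63.9,ay))
E
python3 -m crank '[{"tx":0,"ty":0.002,"tz":0,"twist":0,"gripper":0},{"tx":0,"ty":0.002,"tz":0,"twist":0,"gripper":0},{"tx":0,"ty":0.002,"tz":0,"twist":0,"gripper":0},{"tx":0,"ty":0,"tz":0,"twist":0,"gripper":0}]' >/dev/null
python3 -c "
from h import *
from bench import sensors
where(sensors.read_state());plate()"
```

```text
t 3.50 shaker xy mm [-62.8 -86.8] z 95.7 yaw y-axis in shaker 90.0 tilt [0.001 0.   ] F u,v,z [-0.  -0.9  0.1] gap -0.00
scene centre x -92.6 (yaw 43.3)  y -100.0 (yaw -41.1)
side centre x -63.1 (yaw -1.2)  y -0.2 (yaw -0.9)
```

```bash
sed -i 's/^        ys,xs=np.nonzero(m);q=/        _,L,_,_=cv2.connectedComponentsWithStats(m);g=proj(d,[np.r_[O+[-.0535,-.0333],.088]])[0].astype(int)\n        w=L[g[1]-15:g[1]+15,g[0]-15:g[0]+15];k=np.bincount(w[w>0]).argmax();m=L==k\n&/' h.py
python3 -c "
from h import *
plate()
from bench import sensors;where(sensors.read_state())"
```

```text
scene centre x -138.8 (yaw -59.5)  y -92.8 (yaw 8.7)
side centre x -62.9 (yaw -1.0)  y 0.1 (yaw -1.8)
t 3.70 shaker xy mm [-63. -87.] z 95.3 yaw y-axis in shaker 90.0 tilt [-0.  0.] F u,v,z [-0.3 -0.8  0. ] gap -0.00h.py:36: RankWarning: Polyfit may be poorly conditioned
  c=np.polyfit(P[w,0],P[w,1],1);r=P[:,1]-np.polyval(c,P[:,0]);w=abs(r)<2.5*max(r[w].std(),.4)
h.py:36: RankWarning: Polyfit may be poorly conditioned
  c=np.polyfit(P[w,0],P[w,1],1);r=P[:,1]-np.polyval(c,P[:,0]);w=abs(r)<2.5*max(r[w].std(),.4)
h.py:36: RankWarning: Polyfit may be poorly conditioned
  c=np.polyfit(P[w,0],P[w,1],1);r=P[:,1]-np.polyval(c,P[:,0]);w=abs(r)<2.5*max(r[w].std(),.4)
h.py:36: RankWarning: Polyfit may be poorly conditioned
  c=np.polyfit(P[w,0],P[w,1],1);r=P[:,1]-np.polyval(c,P[:,0]);w=abs(r)<2.5*max(r[w].std(),.4)
h.py:36: RankWarning: Polyfit may be poorly conditioned
  c=np.polyfit(P[w,0],P[w,1],1);r=P[:,1]-np.polyval(c,P[:,0]);w=abs(r)<2.5*max(r[w].std(),.4)
h.py:36: RankWarning: Polyfit may be poorly conditioned
  c=np.polyfit(P[w,0],P[w,1],1);r=P[:,1]-np.polyval(c,P[:,0]);w=abs(r)<2.5*max(r[w].std(),.4)
h.py:36: RankWarning: Polyfit may be poorly conditioned
  c=np.polyfit(P[w,0],P[w,1],1);r=P[:,1]-np.polyval(c,P[:,0]);w=abs(r)<2.5*max(r[w].std(),.4)
h.py:36: RankWarning: Polyfit may be poorly conditioned
  c=np.polyfit(P[w,0],P[w,1],1);r=P[:,1]-np.polyval(c,P[:,0]);w=abs(r)<2.5*max(r[w].std(),.4)
```

Run:
```python
s=open('h.py').read()
s=s.replace("only=None):","only=None,D=None):").replace("d=snapshot(n);f=","d=D[n] if D else snapshot(n);f=")
s=s.replace("        _,L,_,_","        m=cv2.morphologyEx(m,cv2.MORPH_CLOSE,np.ones((5,5),np.uint8))\n        _,L,_,_")
s=s.replace("(h[...,0]>98)&(h[...,0]<125)&(h[...,1]>140)&(h[...,2]>50)","(h[...,0]>98)&(h[...,0]<125)&(h[...,1]>110)&(h[...,2]>40)")
open('h.py','w').write(s)
from h import *
plate(D={n:dict(np.load(n+"0.npz")) for n in("scene","side")})
print("now");plate()
```

```text
scene centre x -76.6 (yaw 30.9)  y -62.0 (yaw -38.9)
side centre x -63.2 (yaw -1.2)  y -6.1 (yaw 0.1)
now
scene centre x -74.9 (yaw 18.5)  y -53.2 (yaw -27.0)
side centre x -63.8 (yaw -0.8)  y -2.1 (yaw -1.8)
```

```bash
cat >> h.py <<'E'
def left(d): # left lower edge of plate in side view -> plate y (mm) in the side view's own shaker frame, yaw
    h=cv2.cvtColor(d["frame"],cv2.COLOR_RGB2HSV);m=((h[...,0]>98)&(h[...,0]<125)&(h[...,1]>140)&(h[...,2]>50))
    ys,xs=np.nonzero(m);q=ray(d,np.c_[xs,ys],.072)-[.5834,.2808];u=np.array([np.cos(TH),np.sin(TH)]);v=np.array([-u[1],u[0]])
    q=np.c_[q@u,q@v]*1e3;q=q[(abs(q[:,0]+63)<36)&(abs(q[:,1])<100)]
    P=np.array([(k+2,q[(q[:,0]>=k)&(q[:,0]<k+4),1].max()) for k in range(-95,-35,4)])
    c=np.polyfit(P[:,0],P[:,1],1);print("left-edge y centre %.1f yaw %.1f"%(np.polyval(c,-63)-63.9,np.degrees(c[0])),np.round(P[:,1],1))
E
python3 - <<'E'
from h import *
from bench import snapshot
left(np.load("side0.npz"));left(snapshot("side"))
E
```

```text
left-edge y centre -16.0 yaw -3.0 [49.9 48.5 49.8 49.1 47.  49.8 48.3 46.9 49.  47.5 46.1 48.9 46.  45.3
 48.1]
left-edge y centre -14.6 yaw -1.8 [49.9 51.3 50.6 49.1 50.5 49.8 48.3 46.9 49.7 47.5 50.3 48.9 50.2 49.5
 47.4]
```

```bash
python3 -m crank '[{"tx":0,"ty":0.002,"tz":0,"twist":0,"gripper":0},{"tx":0,"ty":0.002,"tz":0,"twist":0,"gripper":0},{"tx":0,"ty":0.002,"tz":0,"twist":0,"gripper":0},{"tx":0,"ty":0.002,"tz":0,"twist":0,"gripper":0},{"tx":0,"ty":0,"tz":0,"twist":0,"gripper":0}]' >/dev/null
python3 - <<'E'
from h import *
from bench import sensors,snapshot
where(sensors.read_state())
d=snapshot("side");left(d)
f=d["frame"][175:285,135:285];cv2.imwrite("pics/l2.png",cv2.resize(f,None,fx=5,fy=5,interpolation=3)[:,:,::-1])
E
```

```text
t 4.35 shaker xy mm [-63.  -78.5] z 95.3 yaw y-axis in shaker 90.0 tilt [-0.  0.] F u,v,z [-0.9  0.4  0.1] gap 0.00
left-edge y centre -6.0 yaw -0.9 [57.6 59.6 58.9 56.8 59.5 58.1 56.7 58.7 57.2 58.5 57.8 56.4 58.4 57.
 58.3]
```

View pics/l2.png

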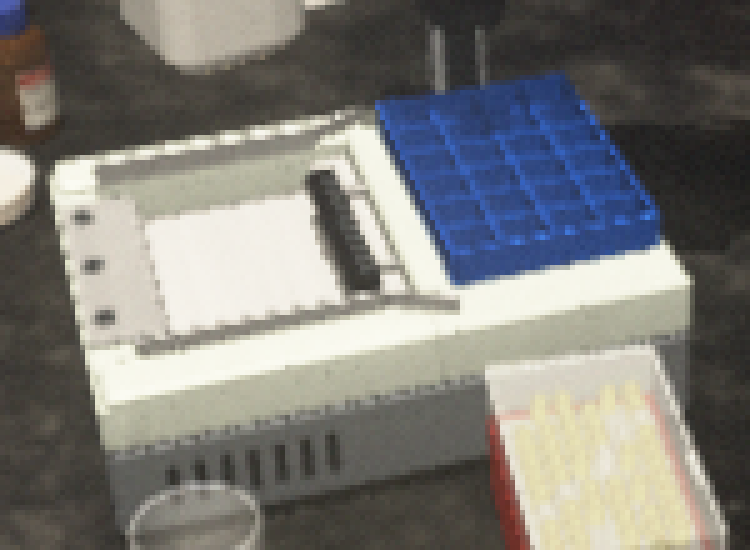

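The plate's left lower edge runs from (455,285) to (660,243). The ledge's left edge is at about (690,283), and the left flare's tip is at (458,303). Now the distance between the two edges.

Run:
```python
from h import *
from bench import snapshot
B=np.load("side0.npz")
p=lambda l:(np.array(l)+.5)/5-.5+[135,175]
# left top edge of shaker: from first crop corners FL (665,252), RL (78,385) offset (+25,+25) in this crop
e=ray(B,p([[690,277],[103,410]]),.072);q=ray(B,p([[455,285],[660,243]]),.072);t=ray(B,p([[458,303]]),.080)
d=(e[0]-e[1])/np.linalg.norm(e[0]-e[1]);n=np.array([-d[1],d[0]])
print("len",np.linalg.norm(e[0]-e[1]),"dist",(q-e[1])@n*1e3,"along",230-(q-e[1])@d*1e3,"flare tip",(t-e[1])@n*1e3)
# use the whole-image edge: enhance by line fit of white top/skirt boundary
g=ray(B,p([[377,103],[575,73]]),.088);print("right edge top dist",(g-e[1])@n*1e3)
```

```text
len 0.22645171096759525 dist [29.08663653 27.06478147] along [90.40833001  5.28334353] flare tip [5.58004096]
right edge top dist [153.48575788 147.15625174]
```

```bash
python3 -m crank '[{"tx":0,"ty":0.001,"tz":0,"twist":0,"gripper":0},{"tx":0,"ty":-0.01,"tz":0,"twist":0,"gripper":0},{"tx":0,"ty":-0.01,"tz":-0.02,"twist":0,"gripper":0},{"tx":0.02,"ty":0,"tz":-0.04,"twist":0,"gripper":0.3},{"tx":0.03,"ty":0.02,"tz":-0.02,"twist":0,"gripper":1}]' >/dev/null
python3 -m crank '[{"tx":0.014,"ty":0.04,"tz":0,"twist":0,"gripper":1},{"tx":0.001,"ty":0.037,"tz":0,"twist":0,"gripper":1},{"tx":0,"ty":0,"tz":0,"twist":0,"gripper":1},{"tx":0,"ty":0,"tz":0,"twist":0,"gripper":1},{"tx":0,"ty":0,"tz":0,"twist":0,"gripper":1}]' >/dev/null
python3 - <<'E'
from h import *
from bench import sensors,snapshot
where(sensors.read_state());left(snapshot("side"))
E
```

```text
t 5.40 shaker xy mm [-127.1   -2.2] z 175.4 yaw y-axis in shaker 89.9 tilt [ 0.001 -0.   ] F u,v,z [ 0.4 -0.2 -0.8] gap 1.01
left-edge y centre -5.5 yaw -0.4 [57.6 59.6 58.9 56.8 59.5 58.1 59.4 58.7 57.2 59.2 57.8 59.1 58.4 56.3
 59. ]
```

```bash
python3 -m crank '[{"tx":0,"ty":0.002,"tz":0.04,"twist":0,"gripper":1},{"tx":0,"ty":0,"tz":0.03,"twist":0,"gripper":1},{"tx":0,"ty":0,"tz":0.022,"twist":0,"gripper":1},{"tx":0,"ty":0,"tz":0,"twist":0,"gripper":1}]' >/dev/null
python3 -m crank '[{"tx":-0.003,"ty":0,"tz":0,"twist":0,"gripper":1},{"tx":-0.003,"ty":0,"tz":0,"twist":0,"gripper":1},{"tx":-0.003,"ty":0,"tz":0,"twist":0,"gripper":1},{"tx":-0.003,"ty":0,"tz":0,"twist":0,"gripper":1},{"tx":0,"ty":0,"tz":0,"twist":0,"gripper":1}]' >/dev/null
python3 - <<'E'
from h import *
from bench import sensors,snapshot
where(sensors.read_state());d=snapshot("side");plate(D={"side":d},only=["side"])
a=snapshot("scene")
f=cv2.resize(a["frame"][140:260,260:400],None,fx=3,fy=3,interpolation=3);g=cv2.resize(d["frame"][170:290,140:280],None,fx=2.7,fy=2.7,interpolation=3)
c=np.zeros((360,798,3),np.uint8);c[:,:420]=f;c[:g.shape[0],420:798]=g
cv2.imwrite("pics/l3.png",c[:,:,::-1])
E
```

```text
t 6.35 shaker xy mm [-114.9    0.8] z 84.1 yaw y-axis in shaker 90.0 tilt [0.002 0.001] F u,v,z [-0.3  0.4 -0.3] gap 1.00
side centre x -59.8 (yaw -0.2)  y 4.7 (yaw 0.6)
```

View pics/l3.png

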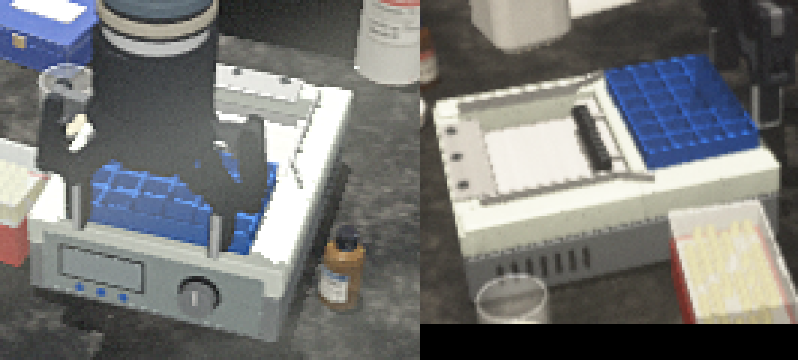

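Both fingers touch the front face, at (75,215) and (215,235), and the plate is now square. I push it in through the flares.

```bash
python3 -m crank '[{"tx":-0.006,"ty":0,"tz":0,"twist":0,"gripper":1},{"tx":-0.006,"ty":0,"tz":0,"twist":0,"gripper":1},{"tx":-0.006,"ty":0,"tz":0,"twist":0,"gripper":1},{"tx":-0.006,"ty":0,"tz":0,"twist":0,"gripper":1},{"tx":-0.006,"ty":0,"tz":0,"twist":0,"gripper":1}]'|grep force:
python3 -m crank '[{"tx":-0.006,"ty":0,"tz":0,"twist":0,"gripper":1},{"tx":-0.006,"ty":0,"tz":0,"twist":0,"gripper":1},{"tx":-0.006,"ty":0,"tz":0,"twist":0,"gripper":1},{"tx":-0.006,"ty":0,"tz":0,"twist":0,"gripper":1},{"tx":0,"ty":0,"tz":0,"twist":0,"gripper":1}]'|grep force:
python3 - <<'E'
from h import *
from bench import sensors,snapshot
where(sensors.read_state());d=snapshot("side");plate(D={"side":d},only=["side"])
E
```

```text
ft_force: [-0.4, -0.4, 0.0]
gripper_force: 0.3
ft_force: [0.1, -0.2, 0.3]
gripper_force: 0.0
t 7.45 shaker xy mm [-60.5   0.8] z 83.4 yaw y-axis in shaker 90.0 tilt [0.002 0.001] F u,v,z [-0.1 -0.3  0.3] gap 1.00
side centre x -4.9 (yaw 0.2)  y 4.6 (yaw 3.4)
```

```bash
python3 -m crank '[{"tx":-0.004,"ty":0,"tz":0,"twist":0,"gripper":1},{"tx":-0.004,"ty":0,"tz":0,"twist":0,"gripper":1},{"tx":-0.004,"ty":0,"tz":0,"twist":0,"gripper":1},{"tx":-0.003,"ty":0,"tz":0,"twist":0,"gripper":1},{"tx":0,"ty":0,"tz":0,"twist":0,"gripper":1}]'|grep force:
python3 - <<'E'
from h import *
from bench import sensors,snapshot
where(sensors.read_state());d=snapshot("side")
a=snapshot("scene")
f=cv2.resize(a["frame"][140:260,260:400],None,fx=3,fy=3,interpolation=3);g=cv2.resize(d["frame"][170:290,140:280],None,fx=2.7,fy=2.7,interpolation=3)
c=np.zeros((360,798,3),np.uint8);c[:,:420]=f;c[:g.shape[0],420:798]=g
cv2.imwrite("pics/l4.png",c[:,:,::-1])
E
```

```text
ft_force: [0.2, 0.6, 0.1]
gripper_force: 0.0
t 8.00 shaker xy mm [-46.2   0.9] z 83.4 yaw y-axis in shaker 90.0 tilt [0.001 0.   ] F u,v,z [0.5 0.4 0.1] gap 0.99
```

View pics/l4.png

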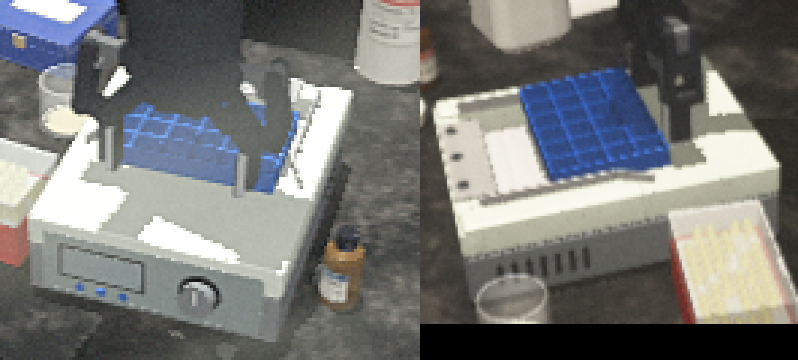

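The plate, still flat, is between the rails with the fingers behind it at (110,145) and (240,170). From here I'll measure its tilt by casting left-wall pixels onto the plane y = +64 mm.

```bash
cat >> h.py <<'E'
def wall(d=None,y=.0639):
    from bench import snapshot
    d=d or snapshot("side");h=cv2.cvtColor(d["frame"],cv2.COLOR_RGB2HSV);m=((h[...,0]>98)&(h[...,0]<125)&(h[...,1]>140)&(h[...,2]>40))
    m=m.copy();m[280:]=0;m[:,280:]=0;m[:170]=0;m[:,:150]=0
    ys,xs=np.nonzero(m);R,_=cv2.Rodrigues(d["rvec"]);c=-R.T@d["tvec"].ravel()
    r=np.c_[xs,ys,np.ones(len(xs))]@np.linalg.inv(d["K"]).T@R
    u=np.array([np.cos(TH),np.sin(TH)]);v=np.array([-u[1],u[0]]);Os=np.array([.584,.279])
    k=(y-(c[:2]-Os)@v)/(r[:,:2]@v);p=c+r*k[:,None];X=(p[:,:2]-Os)@u*1e3-50;Z=p[:,2]*1e3-48
    print("bay x: lowest blue z", [(int(b+3),round(float(Z[(X>=b)&(X<b+6)].min()),1)) for b in range(-110,60,6) if ((X>=b)&(X<b+6)).sum()>2])
E
python3 -c "
from h import *
wall()"
python3 -m crank '[{"tx":-0.003,"ty":0,"tz":0,"twist":0,"gripper":1},{"tx":-0.003,"ty":0,"tz":0,"twist":0,"gripper":1},{"tx":-0.002,"ty":0,"tz":0,"twist":0,"gripper":1},{"tx":0,"ty":0,"tz":0,"twist":0,"gripper":1},{"tx":0,"ty":0,"tz":0,"twist":0,"gripper":1}]'|grep force:
python3 -c "
from h import *
wall()
from bench import sensors;where(sensors.read_state())"
```

```text
bay x: lowest blue z [(-83, 26.6), (-77, 26.2), (-71, 26.7), (-65, 25.8), (-59, 29.5), (-53, 31.4), (-47, 32.8), (-41, 32.9), (-35, 33.3), (-29, 32.9), (-23, 33.8), (-17, 33.0), (-11, 33.0), (-5, 33.5), (1, 37.5), (7, 63.1), (13, 92.2)]
ft_force: [0.6, -0.4, 0.5]
gripper_force: 0.0
bay x: lowest blue z [(-71, 41.8), (-65, 38.6), (-59, 35.5), (-53, 32.3), (-47, 32.8), (-41, 32.9), (-35, 33.3), (-29, 32.9), (-23, 32.5), (-17, 33.0), (-11, 33.0), (-5, 33.5), (1, 33.1), (7, 33.1), (13, 33.6), (19, 63.9)]
t 8.70 shaker xy mm [-38.9   1. ] z 83.3 yaw y-axis in shaker 90.0 tilt [0. 0.] F u,v,z [0.1 0.6 0.1] gap 1.00
```

The plate has tipped with its front edge at about z 40 mm. Pushing on.

```bash
python3 -m crank '[{"tx":-0.005,"ty":0,"tz":0,"twist":0,"gripper":1},{"tx":-0.005,"ty":0,"tz":0,"twist":0,"gripper":1},{"tx":-0.005,"ty":0,"tz":0,"twist":0,"gripper":1},{"tx":-0.005,"ty":0,"tz":0,"twist":0,"gripper":1},{"tx":0,"ty":0,"tz":0,"twist":0,"gripper":1}]'|grep force:
python3 -c "
from h import *
wall()
from bench import sensors;where(sensors.read_state())"
python3 -m crank '[{"tx":-0.003,"ty":0,"tz":0,"twist":0,"gripper":1},{"tx":-0.003,"ty":0,"tz":0,"twist":0,"gripper":1},{"tx":-0.003,"ty":0,"tz":0,"twist":0,"gripper":1},{"tx":0,"ty":0,"tz":0,"twist":0,"gripper":1},{"tx":0,"ty":0,"tz":0,"twist":0,"gripper":1}]'|grep force:
python3 -c "
from h import *
wall()
from bench import sensors;where(sensors.read_state())"
```

```text
ft_force: [-0.3, -0.4, -0.3]
gripper_force: 0.0
bay x: lowest blue z [(-53, 31.4), (-47, 32.8), (-41, 32.9), (-35, 33.3), (-29, 32.9), (-23, 32.5), (-17, 33.0), (-11, 32.6), (-5, 33.5), (1, 33.1), (7, 32.7), (13, 33.6), (19, 32.7), (25, 34.1), (31, 38.1)]
t 9.25 shaker xy mm [-18.4   1. ] z 83.3 yaw y-axis in shaker 90.0 tilt [0. 0.] F u,v,z [-0.4 -0.5  0.3] gap 1.00
ft_force: [-0.3, 0.1, 0.2]
gripper_force: 0.0
bay x: lowest blue z [(-47, 32.8), (-41, 32.9), (-35, 33.3), (-29, 32.9), (-23, 32.5), (-17, 33.0), (-11, 32.6), (-5, 33.5), (1, 33.1), (7, 33.1), (13, 33.6), (19, 32.7), (25, 32.8), (31, 33.7), (37, 39.4)]
t 9.80 shaker xy mm [-10.   1.] z 83.3 yaw y-axis in shaker 90.0 tilt [-0. -0.] F u,v,z [-0.5  0.3 -0.3] gap 0.99
```

```bash
python3 -m crank '[{"tx":-0.002,"ty":0,"tz":0,"twist":0,"gripper":1},{"tx":-0.002,"ty":0,"tz":0,"twist":0,"gripper":1},{"tx":-0.002,"ty":0,"tz":0,"twist":0,"gripper":1},{"tx":0,"ty":0,"tz":0,"twist":0,"gripper":1}]'|grep force:
python3 -m crank '[{"tx":-0.002,"ty":0,"tz":0,"twist":0,"gripper":1},{"tx":-0.002,"ty":0,"tz":0,"twist":0,"gripper":1},{"tx":0,"ty":0,"tz":0,"twist":0,"gripper":1}]'|grep force:
python3 - <<'E'
from h import *
from bench import sensors,snapshot
d=snapshot("side");wall(d);where(sensors.read_state())
a=snapshot("scene")
f=cv2.resize(a["frame"][140:260,260:400],None,fx=3,fy=3,interpolation=3);g=cv2.resize(d["frame"][170:290,140:280],None,fx=2.7,fy=2.7,interpolation=3)
c=np.zeros((360,798,3),np.uint8);c[:,:420]=f;c[:g.shape[0],420:798]=g
cv2.imwrite("pics/l5.png",c[:,:,::-1])
E
```

```text
ft_force: [-0.1, 0.1, -0.3]
gripper_force: 0.0
ft_force: [1.3, 1.1, -1.2]
gripper_force: 0.0
bay x: lowest blue z [(-35, 33.8), (-29, 32.9), (-23, 32.5), (-17, 33.0), (-11, 33.0), (-5, 33.5), (1, 33.1), (7, 33.1), (13, 33.6), (19, 33.2), (25, 32.3), (31, 33.7), (37, 39.4)]
t 10.55 shaker xy mm [0.4 1. ] z 83.4 yaw y-axis in shaker 90.0 tilt [0. 0.] F u,v,z [-0.1 -1.  -0.5] gap 1.00
```

View pics/l5.png

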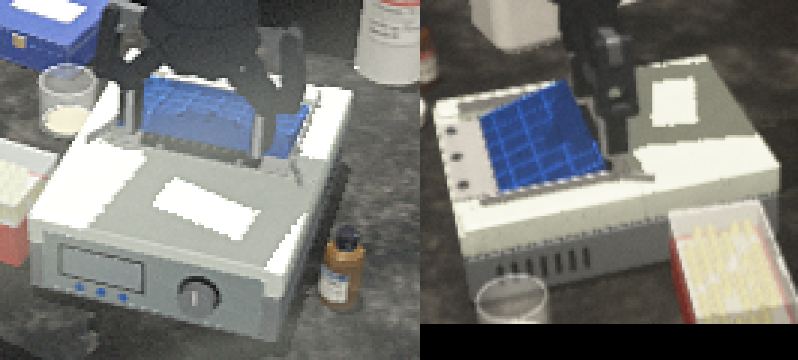

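The side view shows the plate tilted at (545,135), its rear against and below the still-visible lip at (490,150), and its front up on the jaw. I ease off, lift, move over the front rows and press down.

```bash
python3 -m crank '[{"tx":0.003,"ty":0,"tz":0,"twist":0,"gripper":1},{"tx":0.002,"ty":0,"tz":-0.01,"twist":0,"gripper":1},{"tx":0,"ty":0,"tz":-0.03,"twist":0,"gripper":1},{"tx":0,"ty":0,"tz":0,"twist":0,"gripper":1}]'|grep force:
python3 -c "
from h import *
wall()"
python3 -m crank '[{"tx":-0.015,"ty":0,"tz":0,"twist":0,"gripper":1},{"tx":-0.015,"ty":0,"tz":0,"twist":0,"gripper":1},{"tx":0,"ty":0,"tz":0.01,"twist":0,"gripper":1},{"tx":0,"ty":0,"tz":0.01,"twist":0,"gripper":1},{"tx":0,"ty":0,"tz":0,"twist":0,"gripper":1}]'|grep force:
python3 -c "
from h import *
from bench import sensors;where(sensors.read_state());wall()"
```

```text
ft_force: [0.7, -0.1, 0.3]
gripper_force: 0.0
bay x: lowest blue z [(-35, 33.8), (-29, 32.9), (-23, 33.8), (-17, 33.0), (-11, 33.0), (-5, 33.5), (1, 33.1), (7, 34.4), (13, 33.6), (19, 33.2), (25, 32.3), (31, 33.7), (37, 39.4)]
ft_force: [-0.8, -0.9, -0.9]
gripper_force: 0.0
t 11.55 shaker xy mm [22.1  1.7] z 100.3 yaw y-axis in shaker 90.0 tilt [-0.007 -0.002] F u,v,z [-1.1 -0.4 -0.9] gap 1.00
bay x: lowest blue z [(-29, 35.6), (-17, 33.0), (-11, 33.0), (-5, 33.5), (1, 33.5), (7, 33.1), (13, 33.6), (19, 33.2), (25, 32.3), (31, 33.7), (37, 37.2)]
```

```bash
for i in 1; do python3 -m crank '[{"tx":0,"ty":0,"tz":0.003,"twist":0,"gripper":1},{"tx":0,"ty":0,"tz":0,"twist":0,"gripper":1}]'|grep force:; done
python3 -c "
from h import *
from bench import sensors;where(sensors.read_state())"
python3 -m crank '[{"tx":0,"ty":0,"tz":0.003,"twist":0,"gripper":1},{"tx":0,"ty":0,"tz":0.003,"twist":0,"gripper":1},{"tx":0,"ty":0,"tz":0,"twist":0,"gripper":1}]'|grep force:
python3 -c "
from h import *
from bench import sensors;where(sensors.read_state());wall()"
```

```text
ft_force: [-0.2, 0.1, -0.3]
gripper_force: 0.0
t 11.80 shaker xy mm [24.6  1. ] z 100.0 yaw y-axis in shaker 90.0 tilt [-0.001 -0.   ] F u,v,z [-0.1  0.2 -0.3] gap 1.00
ft_force: [0.1, -0.2, 0.3]
gripper_force: 0.0
t 12.10 shaker xy mm [24.7  1.1] z 93.9 yaw y-axis in shaker 90.0 tilt [-0.001 -0.   ] F u,v,z [-0.1 -0.2  0.3] gap 1.00
bay x: lowest blue z [(-29, 39.2), (-23, 36.5), (-17, 33.9), (-11, 33.0), (-5, 33.5), (1, 33.5), (7, 33.1), (13, 33.6), (19, 33.2), (25, 32.3), (31, 33.7), (37, 37.2)]
```

```bash
python3 -m crank '[{"tx":0,"ty":0,"tz":0.003,"twist":0,"gripper":1},{"tx":0,"ty":0,"tz":0.003,"twist":0,"gripper":1},{"tx":0,"ty":0,"tz":0,"twist":0,"gripper":1}]'|grep force:
python3 -c "
from h import *
from bench import sensors;where(sensors.read_state())"
python3 -m crank '[{"tx":0,"ty":0,"tz":0.003,"twist":0,"gripper":1},{"tx":0,"ty":0,"tz":0.003,"twist":0,"gripper":1},{"tx":0,"ty":0,"tz":0,"twist":0,"gripper":1}]'|grep force:
python3 -c "
from h import *
from bench import sensors;where(sensors.read_state());wall()"
```

```text
ft_force: [0.1, 0.5, 0.3]
gripper_force: 0.4
t 12.45 shaker xy mm [25.6  0.9] z 88.4 yaw y-axis in shaker 90.0 tilt [0.001 0.001] F u,v,z [0.3 0.4 0.3] gap 1.00
ft_force: [-0.5, 0.1, 12.7]
gripper_force: 6.4
t 12.75 shaker xy mm [27.3  0.1] z 85.5 yaw y-axis in shaker 90.0 tilt [0.006 0.001] F u,v,z [-0.4  0.4 12.7] gap 1.00
bay x: lowest blue z [(-23, 34.7), (-17, 35.2), (-11, 32.6), (-5, 33.5), (1, 33.1), (7, 33.1), (13, 33.6), (19, 33.2), (25, 32.8), (31, 33.7), (37, 39.4)]
```

```bash
python3 -m crank '[{"tx":0,"ty":0,"tz":0.002,"twist":0,"gripper":1},{"tx":0,"ty":0,"tz":0.002,"twist":0,"gripper":1},{"tx":0,"ty":0,"tz":0,"twist":0,"gripper":1}]'|grep force:
python3 -c "
from h import *
from bench import sensors;where(sensors.read_state());wall()"
```

```text
ft_force: [3.1, 1.9, 0.5]
gripper_force: 2.3
t 13.10 shaker xy mm [26.9  0.6] z 79.1 yaw y-axis in shaker 89.9 tilt [0.005 0.002] F u,v,z [ 3.6 -0.   0.5] gap 1.00
bay x: lowest blue z [(-11, 33.0), (-5, 33.5), (1, 33.1), (7, 32.7), (13, 33.6), (19, 33.2), (25, 32.8), (31, 33.7), (37, 39.4)]
```

```bash
python3 -m crank '[{"tx":0,"ty":0,"tz":0.002,"twist":0,"gripper":1},{"tx":0,"ty":0,"tz":0.002,"twist":0,"gripper":1},{"tx":0,"ty":0,"tz":0,"twist":0,"gripper":1}]'|grep force:
python3 -c "
from h import *
from bench import sensors;where(sensors.read_state())"
python3 -m crank '[{"tx":0,"ty":0,"tz":0.002,"twist":0,"gripper":1},{"tx":0,"ty":0,"tz":0.002,"twist":0,"gripper":1},{"tx":0,"ty":0,"tz":0,"twist":0,"gripper":1}]'|grep force:
python3 -c "
from h import *
from bench import sensors;where(sensors.read_state());wall()"
```

```text
ft_force: [3.1, 1.8, -1.0]
gripper_force: 2.4
t 13.45 shaker xy mm [25.4  0.9] z 73.8 yaw y-axis in shaker 90.0 tilt [0. 0.] F u,v,z [ 3.5 -0.1 -1. ] gap 1.00
ft_force: [3.4, 1.9, -0.5]
gripper_force: 2.1
t 13.75 shaker xy mm [24.9  1. ] z 69.9 yaw y-axis in shaker 90.0 tilt [-0. -0.] F u,v,z [ 3.9 -0.1 -0.5] gap 1.00
bay x: lowest blue z [(-11, 32.6), (-5, 33.5), (1, 33.1), (7, 33.1), (13, 33.6), (19, 33.2), (25, 32.8), (31, 33.7), (37, 37.2)]
```

```bash
python3 -m crank '[{"tx":0,"ty":0,"tz":0.002,"twist":0,"gripper":1},{"tx":0,"ty":0,"tz":0,"twist":0,"gripper":1}]'|grep force:
python3 -m crank '[{"tx":0,"ty":0,"tz":0.002,"twist":0,"gripper":1},{"tx":0,"ty":0,"tz":0,"twist":0,"gripper":1}]'|grep force:
python3 - <<'E'
from h import *
from bench import sensors,snapshot
where(sensors.read_state())
a=snapshot("scene");d=snapshot("side");np.savez("side6.npz",**d)
f=cv2.resize(a["frame"][150:220,280:380],None,fx=4,fy=4,interpolation=3);g=cv2.resize(d["frame"][180:250,140:240],None,fx=4,fy=4,interpolation=3)
w=snapshot("wrist")["frame"]
c=np.zeros((580,800,3),np.uint8);c[:280,:400]=f;c[:280,400:]=g;c[280:580,:400]=cv2.resize(w,(400,300));c[280:580,400:]=cv2.resize(w[180:420,120:440],(400,300),interpolation=3)
cv2.imwrite("pics/l6.png",c[:,:,::-1])
E
```

```text
ft_force: [2.9, 1.2, 1.3]
gripper_force: 1.4
ft_force: [2.8, 2.1, 1.5]
gripper_force: 1.8
t 14.20 shaker xy mm [25.3  0.9] z 66.5 yaw y-axis in shaker 90.0 tilt [ 0.001 -0.   ] F u,v,z [3.5 0.3 1.5] gap 1.00
```

View pics/l6.png

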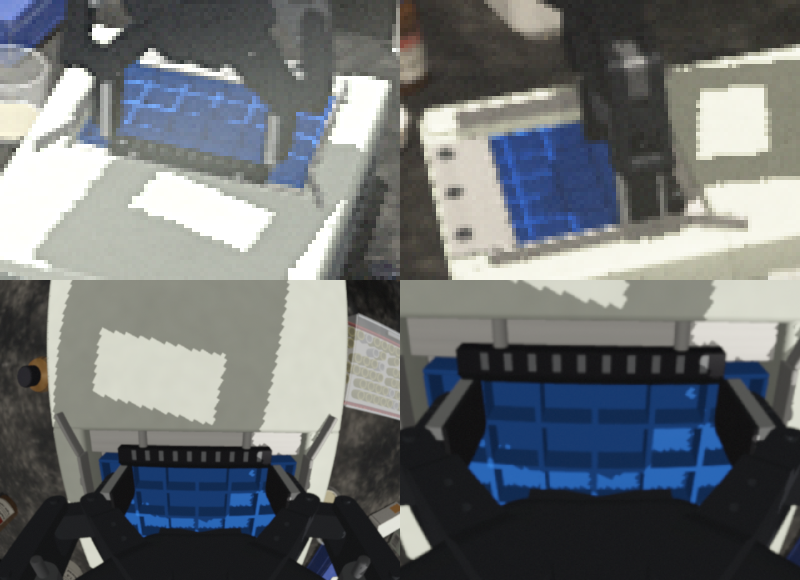

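The wrist view shows the black jaw lying over the plate's front row, with blue visible beyond both jaw ends at (440,370) and (750,370). The fingers stand right behind the jaw's ends and seem to hold it open, which fits the +3.5 N along x. I'll press a little further to check the plate is down, then shift the fingers back off the jaw while holding.

```bash
python3 -m crank '[{"tx":0,"ty":0,"tz":0.002,"twist":0,"gripper":1},{"tx":0,"ty":0,"tz":0,"twist":0,"gripper":1}]'|grep force:
python3 -c "
from h import *
from bench import sensors;where(sensors.read_state())"
python3 -m crank '[{"tx":-0.002,"ty":0,"tz":0,"twist":0,"gripper":1},{"tx":-0.002,"ty":0,"tz":0,"twist":0,"gripper":1},{"tx":0,"ty":0,"tz":0,"twist":0,"gripper":1}]'|grep force:
python3 -c "
from h import *
from bench import sensors;where(sensors.read_state())"
```

```text
ft_force: [0.9, 1.1, 9.1]
gripper_force: 5.0
t 14.55 shaker xy mm [25.6  0.9] z 65.7 yaw y-axis in shaker 90.0 tilt [0.001 0.   ] F u,v,z [1.3 0.4 9.1] gap 1.00
ft_force: [-3.6, -2.9, 13.0]
gripper_force: 6.7
t 14.85 shaker xy mm [26.   0.9] z 65.6 yaw y-axis in shaker 90.0 tilt [-0.006 -0.004] F u,v,z [-4.5 -0.6 13. ] gap 1.00
```

```bash
python3 -m crank '[{"tx":0,"ty":0,"tz":0.003,"twist":0,"gripper":1},{"tx":0,"ty":0,"tz":0,"twist":0,"gripper":1}]'|grep force:
python3 -c "
from h import *
from bench import sensors;where(sensors.read_state())"
python3 -m crank '[{"tx":0,"ty":0,"tz":-0.007,"twist":0,"gripper":1},{"tx":0,"ty":0,"tz":-0.01,"twist":0,"gripper":1},{"tx":0,"ty":0,"tz":-0.03,"twist":0,"gripper":1},{"tx":0.02,"ty":0,"tz":-0.04,"twist":0,"gripper":1},{"tx":0.03,"ty":0,"tz":-0.04,"twist":0,"gripper":1}]'|grep force:
python3 -m crank '[{"tx":0.04,"ty":0,"tz":-0.01,"twist":0,"gripper":1},{"tx":0.04,"ty":0,"tz":0,"twist":0,"gripper":1},{"tx":0,"ty":0,"tz":0,"twist":0,"gripper":1}]'|grep force:
python3 - <<'E'
from h import *
from bench import sensors,snapshot
where(sensors.read_state())
a=snapshot("scene");d=snapshot("side");w=snapshot("wrist")
for n,x in(("scene7",a),("side7",d),("wrist7",w)): np.savez(n+".npz",**x)
f=cv2.resize(a["frame"][150:220,280:380],None,fx=4,fy=4,interpolation=3);g=cv2.resize(d["frame"][180:250,140:240],None,fx=4,fy=4,interpolation=3)
c=np.zeros((580,800,3),np.uint8);c[:280,:400]=f;c[:280,400:]=g;c[280:580,:400]=cv2.resize(w["frame"],(400,300))
cv2.imwrite("pics/l7.png",c[:,:,::-1])
E
```

```text
ft_force: [-8.5, -4.0, 24.6]
gripper_force: 13.1
t 15.05 shaker xy mm [26.1  0.9] z 65.4 yaw y-axis in shaker 90.0 tilt [-0.005 -0.004] F u,v,z [-9.4  1.1 24.6] gap 1.00
ft_force: [0.8, -0.6, 0.2]
gripper_force: 0.0
ft_force: [-0.9, 0.9, -0.6]
gripper_force: 0.0
t 15.85 shaker xy mm [-109.4    3.3] z 197.2 yaw y-axis in shaker 89.9 tilt [-0.013 -0.003] F u,v,z [-0.3  1.2 -0.6] gap 1.00
```

My picture allowance is used up, so I verify numerically. I compare the jaw's dark mask with the starting picture, in which it was shut and uncovered, and take the extents of the blue area at the flat height.

Run:
```python
from h import *
u=np.array([np.cos(TH),np.sin(TH)]);v=np.array([-u[1],u[0]])
def q(d,m,z):
    ys,xs=np.nonzero(m);p=ray(d,np.c_[xs,ys],z)-np.array([.584,.279]);p=np.c_[p@u*1e3-50,p@v*1e3]
    return p
for n in("side0","side6","side7","scene7"):
    d=dict(np.load(n+".npz"));f=d["frame"];h=cv2.cvtColor(f,cv2.COLOR_RGB2HSV)
    p=q(d,h[...,2]<75,.0715);k=(p[:,0]>-70)&(p[:,0]<-20)&(abs(p[:,1])<50);p=p[k&True]
    print(n,"dark n",len(p),"x pct",np.round(np.percentile(p[:,0],[5,25,50,75,95]),1) if len(p) else "","y",np.round(np.percentile(p[:,1],[5,95]),1) if len(p) else "")
    b=q(d,(h[...,0]>98)&(h[...,0]<125)&(h[...,1]>110)&(h[...,2]>40),.064);b=b[(abs(b[:,0])<60)&(abs(b[:,1])<75)]
    if len(b):
        print("   blue x",[(y,np.round(np.percentile(b[abs(b[:,1]-y)<6,0],[2,98]),1).tolist()) for y in(-56,-30,0,30,56) if (abs(b[:,1]-y)<6).sum()>3])
```

```text
side0 dark n 77 x pct [-45.  -41.  -39.5 -37.8 -36.4] y [-35.7  47.6]
side6 dark n 359 x pct [-54.4 -45.7 -36.8 -29.4 -23.8] y [-46.   43.9]
   blue x [(-56, [-13.9, 29.6]), (-30, [-23.2, 29.7]), (0, [-19.4, 30.6]), (30, [-15.2, 31.6])]
side7 dark n 94 x pct [-44.6 -40.9 -39.  -37.  -35.2] y [-34.5  47.4]
   blue x [(-56, [-35.4, 28.9]), (-30, [-33.5, 29.5]), (0, [-33.3, 30.4]), (30, [-33.7, 31.2])]
scene7 dark n 0 x pct  y 
   blue x [(-56, [-37.8, 18.8]), (30, [-16.8, 40.0]), (56, [-35.5, 46.0])]
```

```bash
python3 -m crank '[{"tx":0,"ty":0,"tz":0,"twist":0,"gripper":1},{"tx":0,"ty":0,"tz":0,"twist":0,"gripper":1},{"tx":0,"ty":0,"tz":0,"twist":0,"gripper":1}]'|grep time; python3 -c "
from bench import order;print(order.close_job())"
```

```text
time: 16.3
the job is handed in; nothing more can be done
None
```

I loaded the plate and handed the job in at 16.3 s: its rear went under the lip while the front was up, and the final camera measurements show the jaw shut over the front edge. The plate bottomed out firmly when pressed at about 25 N, but the hand-in gave no verdict.

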